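# Helmet crest from the parts box

## Task

Lift the lid off the green parts box and set it down flat on the bare table beside the box, handle up. Then lift the brass boar figure out of the box and stand it upright in the middle of the red-topped round stand, leaving the steel boar standing in its place in the box. Set things down rather than dropping them, and let go of everything.

Things in the scene. Friction and masses are not known exactly. Their poses are not given: they have to be found in the camera images.
- lid: Loose lid closing the green box, 0.3 kg. Origin: centre of its underside, 58 mm up at start, 0 when laid on the table; x along its long side. Upwards: wooden slab 190x130x6 mm, loose inside the box mouth; green panel 228x168x8; wooden rail grip in its middle, 80 (x) x 18 (y), 14 to 54 mm above the origin. Box squarely below it: outside 220 (x) x 160 x 64 high, 6 mm walls and floor, fixed.
- brass_boar: Brass (yellow) boar figure, 0.2 kg, hidden upright in the closed box, on its floor, in the half nearer to or farther from the robot, roughly along the box's long side. Origin: centre of the underside of its base plate (62 x 36 x 5 mm); z up, x to the snout. Body to pinch across: 24 mm wide (y), 48 long, 20 to 42 mm above the origin. Overall 47 mm tall, 69 mm long with snout.
- steel_boar: Steel (silver grey) boar figure, same shape, size and axes as the brass one, standing in the other half of the box, about 100 mm from it. It stays there.
- stand: Fixed round dark wooden stand with a flat red top, 140 mm across, on the robot's left (the box is on its right). Origin: centre of its underside, on the table; z up; top 25 mm above it. The table between box and stand is bare, at least 280 mm wide, at the box's distance from the robot; a tin stands beyond, a hammer lies on the robot's side.
Mind the look-alikes: they are no part of the job. Several things look just like the stand: the one meant starts farthest from the robot's base.

How it is judged:
By the outcome, as a careful person would: the job done as asked, in the order asked, and still so for the second after the job is handed in, with the robot touching nothing.
It also fails if it takes over 64 s, if anything falls off the work surface, if the arm or the gripper's body presses on something with over 40 N, if the wrist force passes 120 N, or if a joint passes its speed limit or range.

## Robot

A 6-joint arm with a two-finger parallel gripper is mounted at the origin on the work surface. World frame = base frame: x ahead of the robot, y to its left, z up, the work surface at z = 0. Lengths are in mm, angles in rad, forces in N, time in s.
With the tool pointing down it reaches from about 150 to 775 mm from the base axis. Payload 6.1 kg.
Tool frame: the origin (TCP) lies at the very end of the fingers, on their centre line; the grasp point (between the pads) lies 19 mm behind it; z points along the fingers, y is the line along which they close (so a half turn about z gives the same grasp; the last joint's range is limited). The gripper opens to 85 mm and grips with 20 to 120 N. Pads are 22 mm wide; open, the fingers measure 114 mm over their backs; the gripper's body (76 mm by 85 mm) begins 54 mm behind the grasp point. The pads swing forward as they close: fully open they stand 13 mm farther back than shut.
Start: joints at [1.347, 0.126, -0.04, 1.405, 0, 1.571], TCP at [116.511, 511.892, 231.295] pointing down, gripper open.
Joint ranges: [-2.72, 2.72], [-0.95, 1.95], [-1.27, 1.35], [-1.78, 2.02], [-1.46, 1.47], [-3.14, 3.14]. Speed limits (rad/s): [2.39, 2.39, 3.01, 3.14, 3.14, 3.14].

## Interface

Orientations are given as [roll, pitch, yaw] about the fixed x, y, z axes, in that order (R = Rz(yaw) Ry(pitch) Rx(roll)).
In Python, from bench import telemetry, vision, arm gives the robot as it stands. The module is installed in compiled form; this text tells all that it offers.
- The arm moves only by the shell command python3 -m creep 'ROWS' [FORCE]. ROWS is JSON, a list of rows, each an object of numbers: "dx", "dy", "dz": the shift along the tool's x, y, z in units of 25 cm (1.0 is 25 cm); "ax", "ay", "az": the turn, a rotation vector about the tool's x, y, z in units of 180 degrees (1.0 is 180 degrees); "claw": the closure, from -1 (fully open) to 1 (shut). In form: [{"dx": .., "dy": .., "dz": .., "ax": .., "ay": .., "az": .., "claw": ..}, ...]. A call has exactly 10 rows; each row is the pose to reach, as a shift and turn from the pose commanded when the call began, along the tool's axes at that moment, turning the shorter way round; what a row does not reach only later rows make up. A row lasts 1/10 s, in which the tool goes at most 50 mm and 8.59 degrees, less where a joint would pass 70% of its speed; a pose out of reach is approached as far as the arm can. A call with a number of a shift or a turn outside -1 to 1 is refused whole. A call with a gripper value outside its range is refused whole. The fingers move at their own pace and stop on an object; FORCE is the grip in N (left out, the last holds). Time passes only in rows, so rows that repeat a pose let the fingers close, or fill a call up. It gives the time, the measured TCP pose, the force, the opening and the grip force at its end, in the units of the state.
- telemetry.sense(): the state, without advancing time (a new reading comes with each control period).
- vision.get_image(name): name is "scene" or "top"; returns (picture, depth): 420x560x3 uint8, red, green, blue; 420x560 float32, mm along the optical axis (not along the pixel's ray), 0 where there is no reading.
- vision.get_calibration(name): a dict with "fx", "fy", "cx", "cy" (pixels), "k1" (the pictures are not rectified: a ray, as slopes to the right and down, at radius r is drawn at 1 + k1 r^2 times it, then the intrinsics apply), "pose" (4x4, takes a point from camera to world coordinates). Camera axes: x right, y down, z forward; pixel columns grow to the right and rows downward; lengths in mm; the calibration is good to about 2 mm. A picture is of the moment at which its call begins. get_calibration takes no time and is no camera call.
- arm.hand_in(): hands the job in; it is judged then, once.
The state is a dict: "time_s": time; "joint_positions": joint angles; "joint_vel": joint speeds; "effort": joint torques, N m; "position": TCP position; "tool_rot": TCP orientation; "force": force on the tool from outside, world axes, zero at the start; "ft_torque": the same for the moment, N m; "finger_gap": finger opening in mm; "grasp_force": force on a finger pad.
Only numpy, scipy, OpenCV 4.12 (cv2) and the standard library are available. Lean on these libraries where they do the work, as an engineer would, in place of code of your own. Each camera call takes 0.05 s, during which the arm holds its last target. There are 200 camera calls.

## Working session

There is one attempt and no reset: what is moved stays moved. The work goes in short steps, Python scripts to look and compute and a shell command to move; the robot and the scene stay as the last step left them, time stands still between calls to the robot, and variables do not carry over. Pictures are saved under pics/ and viewed, at most 10 in all, crops included, and the job is handed in when it is done.

```bash
mkdir -p pics
cat > h.py <<'E'
import numpy as np, cv2
from bench import telemetry, vision, arm
def grab(n):
    p,d=vision.get_image(n); return p,d,vision.get_calibration(n)
def cloud(d,c):
    H,W=d.shape; v,u=np.mgrid[0:H,0:W].astype(np.float64)
    K=np.array([[c['fx'],0,c['cx']],[0,c['fy'],c['cy']],[0,0,1.]])
    n=cv2.undistortPoints(np.stack([u.ravel(),v.ravel()],1)[:,None],K,np.array([c['k1'],0,0,0,0.]))[:,0]
    z=d.ravel().astype(float); P=np.stack([n[:,0]*z,n[:,1]*z,z],1)
    T=np.array(c['pose']); return (P@T[:3,:3].T+T[:3,3]).reshape(H,W,3)
def save(n,p): cv2.imwrite(n,p[:,:,::-1])
E
python3 - <<'E'
from h import *
out=[]
for n in('top','scene'):
    p,d,c=grab(n); np.savez(n+'0.npz',p=p,w=cloud(d,c),d=d); out.append(p); save(f'pics/{n}0.png',p); print(n,np.round(c['pose'],2).tolist())
print({k:np.round(v,3).tolist() for k,v in telemetry.sense().items()})
E
```

```text
top [[-0.02, -0.98, 0.19, 270.45], [-1.0, 0.01, -0.03, 42.18], [0.02, -0.19, -0.98, 1094.11], [0.0, 0.0, 0.0, 1.0]]
scene [[-0.86, 0.38, -0.35, 831.45], [0.51, 0.66, -0.55, 600.85], [0.02, -0.65, -0.76, 846.87], [0.0, 0.0, 0.0, 1.0]]
{'time_s': 0.1, 'joint_positions': [1.347, 0.126, -0.04, 1.405, 0.0, 1.571], 'joint_vel': [0.0, -0.0, 0.002, 0.001, -0.0, -0.0], 'effort': [0.002, -43.691, 35.36, 0.014, 0.0, -0.0], 'position': [116.425, 511.572, 230.612], 'tool_rot': [-3.14, -0.0, 2.918], 'force': [0.241, -0.151, -0.184], 'ft_torque': [0.033, -0.021, -0.009], 'grasp_force': 0.0, 'finger_gap': 85.196}
```

View pics/top0.png

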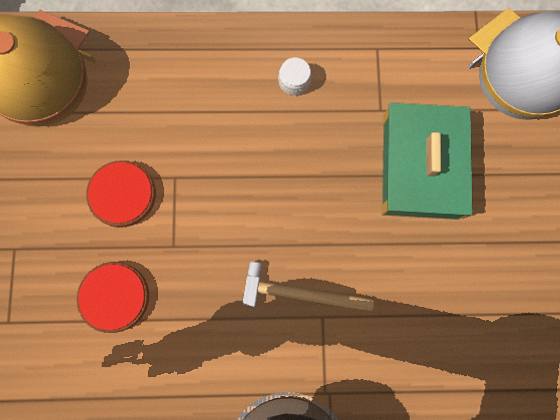

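View pics/scene0.png

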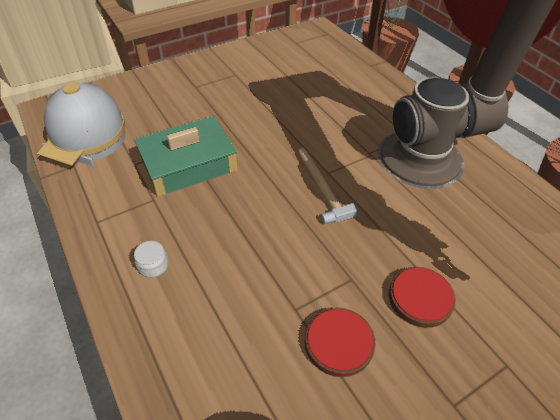

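Top view: two red-topped stands, at (121,193) and (113,297). The green lid is at (428,160) with its rail at (434,153), the tin at (295,76), the hammer at (300,290), and there are two domes in the far corners. The scene view shows the same two stands at (340,340) and (422,295), and the robot's base at (425,140).

Run:
```python
from h import *
for n in('top','scene'):
    f=np.load(n+'0.npz'); p,w=f['p'].astype(int),f['w']; R,G,B=p[...,0],p[...,1],p[...,2]
    z=w[...,2]; ok=f['d']>0
    print(n,'table z',np.median(z[ok]))
    red=((R>130)&(G<60)&(B<60)&ok).astype(np.uint8)
    k,l,s,_=cv2.connectedComponentsWithStats(red)
    for i in range(1,k):
        if s[i,4]>300:
            q=w[l==i]; c,r=cv2.minEnclosingCircle(q[:,:2].astype(np.float32)); print('red',s[i,:5],np.round(c,1),round(r,1),'z',np.median(q[:,2]),'dist',np.hypot(*c))
    X,Y=w[...,0],w[...,1]
    reg=ok&(Y<-80)&(Y>-420)&(X>250)&(X<640)
    gr=reg&(G>R+20)&(G>B+5)&(abs(z-72)<6)
    q=w[gr]; print('lid',gr.sum(),cv2.minAreaRect(q[:,:2].astype(np.float32)),np.median(q[:,2]))
    cc=cv2.minAreaRect(q[:,:2].astype(np.float32))[0]
    ra=ok&(np.hypot(X-cc[0],Y-cc[1])<70)&(z>102)&(z<125)
    q=w[ra]; print('rail',ra.sum(),cv2.minAreaRect(q[:,:2].astype(np.float32)),np.median(q[:,2]))
p=np.load('top0.npz')['p']; save('pics/crop.png',cv2.resize(p[80:340,60:500],None,fx=1.8,fy=1.8))
```

```text
top table z 0.6020720815768072
red [  90  163   61   60 1587] [525.2 334.2] 64.1 z 24.882269743503457 dist 622.5465815971104
red [  82  265   60   65 1314] [312.5 338. ] 63.1 z 25.16067728893165 dist 460.3259913670968
lid 6405 ((554.2853393554688, -296.2475891113281), (170.1649627685547, 181.75489807128906), 86.29835510253906) 72.09738345399455
rail 418 ((577.8052368164062, -298.04638671875), (19.631765365600586, 81.22281646728516), 83.48526763916016) 111.59703509439265
scene table z -0.8624028000161843
red [ 393  268   60   53 2390] [315.3 343.5] 64.7 z 24.341500215182975 dist 466.2471335953245
red [ 308  309   65   61 3070] [526.5 335.9] 65.2 z 24.521212137712155 dist 624.5495291074993
lid 2234 ((556.2628173828125, -293.61456298828125), (172.55931091308594, 176.4597930908203), 86.81525421142578) 71.11881657840621
rail 216 ((581.2354125976562, -295.9889221191406), (21.37624740600586, 78.32173156738281), 86.80699920654297) 110.0429359231369
```

View pics/crop.png

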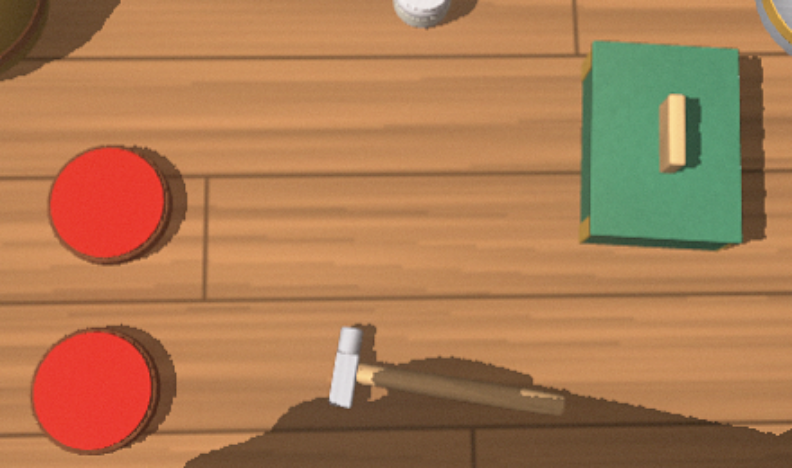

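```bash
cat >> h.py <<'E'
from scipy.spatial.transform import Rotation as Ro
def rel(xyz,yaw_deg,cur=None):
    s=telemetry.sense(); R=Ro.from_euler('xyz',s['tool_rot']); p=np.array(s['position'])
    T=Ro.from_euler('xyz',[np.pi,0,np.radians(yaw_deg)])
    print('d',np.round(R.inv().apply(np.array(xyz)-p)/250,4),'a',np.round((R.inv()*T).as_rotvec()/np.pi,4))
E
python3 - <<'E'
from h import *
for n in('top','scene'):
    f=np.load(n+'0.npz'); p,w=f['p'].astype(int),f['w']; R,G,B=p[...,0],p[...,1],p[...,2]
    X,Y,z=w[...,0],w[...,1],w[...,2]
    gr=(G>R+20)&(G>B+5)&(abs(z-72)<5)&(Y<-100); print(n,'lid',cv2.minAreaRect(w[gr][:,:2].astype(np.float32)))
    ra=(abs(z-111.5)<4)&(np.hypot(X-578,Y+297)<70); q=w[ra][:,:2]; m=q.mean(0);e=np.linalg.svd(q-m,full_matrices=0)[2][0]; print('rail',m,cv2.minAreaRect(q.astype(np.float32)),np.degrees(np.arctan2(e[1],e[0])))
    st=(abs(z-25)<4)&(Y>230)&(Y<440)&(X>440); print('stand',cv2.minEnclosingCircle(w[st][:,:2].astype(np.float32)))
    tin=(z>12)&(Y<180)&(Y>-150)&(X>430);print('mid stuff',w[tin].min(0),w[tin].max(0))
rel([578,-297,200],-3.5)
E
```

```text
top lid ((578.52197265625, -297.8575439453125), (170.48268127441406, 229.8103790283203), 85.95629119873047)
rail [ 578.00013331 -297.88178872] ((577.9575805664062, -298.32098388671875), (17.90387535095215, 80.5255126953125), 86.21142578125) 176.19389625316697
stand ((649.200927734375, 373.6748046875), 201.20663452148438)
mid stuff [740.81942522 -64.91701339  12.2183767 ] [810.89932095   4.21037355  56.35222959]
scene lid ((581.7123413085938, -295.8491516113281), (172.89781188964844, 226.65548706054688), 86.07098388671875)
rail [ 581.82990623 -294.88677283] ((581.2491455078125, -296.06280517578125), (21.17690658569336, 78.32608032226562), 87.04542541503906) -2.5111620653900157
stand ((527.8516235351562, 336.17901611328125), 69.9190673828125)
mid stuff [745.58271468 -64.35881642  12.20004257] [816.00226141   6.73679371  54.30703907]
d [-2.518  -2.7438  0.1262] a [-1.000e-04  7.000e-04  9.482e-01]
```

Only the two red-topped discs could be taken for the stand: (121,193) at 622 mm and (113,297) at 460 mm. I choose (121,193), which is at world (527,335), radius 70, top at 25; the crop confirms it. The lid is at about (579,-297), yaw -3.8°, rail top at 112, all matching the given sizes.

```bash
python3 -m creep '[{"dx":-0.1,"dy":-0.1,"az":0.05,"claw":-1},{"dx":-0.25,"dy":-0.3,"az":0.1,"claw":-1},{"dx":-0.4,"dy":-0.45,"az":0.14,"claw":-1},{"dx":-0.5,"dy":-0.6,"az":0.19,"claw":-1},{"dx":-0.65,"dy":-0.75,"az":0.24,"claw":-1},{"dx":-0.8,"dy":-0.9,"az":0.28,"claw":-1},{"dx":-0.9,"dy":-1,"az":0.33,"claw":-1},{"dx":-0.9,"dy":-1,"az":0.38,"claw":-1},{"dx":-0.9,"dy":-1,"az":0.43,"claw":-1},{"dx":-0.9,"dy":-1,"az":0.47,"claw":-1}]'; python3 -c "
from h import *
rel([579,-297,200],-3.8)"
```

```text
d [-2.5219 -2.7429  0.1262] a [-1.000e-04  7.000e-04  9.499e-01]validation failed for argument at $[0]...
```

```bash
python3 -m creep '[{"dx":-0.1,"dy":-0.1,"dz":0,"ax":0,"ay":0,"az":0.05,"claw":-1},{"dx":-0.25,"dy":-0.3,"dz":0,"ax":0,"ay":0,"az":0.1,"claw":-1},{"dx":-0.4,"dy":-0.45,"dz":0,"ax":0,"ay":0,"az":0.14,"claw":-1},{"dx":-0.5,"dy":-0.6,"dz":0,"ax":0,"ay":0,"az":0.19,"claw":-1},{"dx":-0.65,"dy":-0.75,"dz":0,"ax":0,"ay":0,"az":0.24,"claw":-1},{"dx":-0.8,"dy":-0.9,"dz":0,"ax":0,"ay":0,"az":0.28,"claw":-1},{"dx":-0.9,"dy":-1,"dz":0,"ax":0,"ay":0,"az":0.33,"claw":-1},{"dx":-0.9,"dy":-1,"dz":0,"ax":0,"ay":0,"az":0.38,"claw":-1},{"dx":-0.9,"dy":-1,"dz":0,"ax":0,"ay":0,"az":0.43,"claw":-1},{"dx":-0.9,"dy":-1,"dz":0,"ax":0,"ay":0,"az":0.47,"claw":-1}]'; python3 -c "
from h import *
rel([579,-297,200],-3.8)"
```

```text
time_s: 1.1
position: [280.7, 217.3, 231.1]
tool_rot: [-3.141, 0.0, 1.433]
force: [0.2, -0.2, 0.1]
finger_gap: 85.4
grasp_force: 0.0
d [-1.873   1.4653  0.1243] a [-0.000e+00  1.000e-04  4.771e-01]
```

```bash
python3 -m creep '[{"dx":-0.12,"dy":0.1,"dz":0,"ax":0,"ay":0,"az":0.05,"claw":-1},{"dx":-0.25,"dy":0.2,"dz":0,"ax":0,"ay":0,"az":0.1,"claw":-1},{"dx":-0.4,"dy":0.32,"dz":0,"ax":0,"ay":0,"az":0.14,"claw":-1},{"dx":-0.55,"dy":0.44,"dz":0,"ax":0,"ay":0,"az":0.19,"claw":-1},{"dx":-0.7,"dy":0.56,"dz":0,"ax":0,"ay":0,"az":0.24,"claw":-1},{"dx":-0.85,"dy":0.7,"dz":0,"ax":0,"ay":0,"az":0.29,"claw":-1},{"dx":-0.95,"dy":0.75,"dz":0,"ax":0,"ay":0,"az":0.33,"claw":-1},{"dx":-1,"dy":0.78,"dz":0,"ax":0,"ay":0,"az":0.38,"claw":-1},{"dx":-1,"dy":0.78,"dz":0,"ax":0,"ay":0,"az":0.43,"claw":-1},{"dx":-1,"dy":0.78,"dz":0,"ax":0,"ay":0,"az":0.475,"claw":-1}]'; python3 -c "
from h import *
rel([579,-297,160],-3.8)"
```

```text
time_s: 2.1
position: [441.4, -55.7, 230.7]
tool_rot: [-3.141, 0.001, -0.053]
force: [-0.0, -1.1, -0.4]
finger_gap: 85.7
grasp_force: 0.0
d [0.6016 0.9346 0.2817] a [-0.      0.0005  0.0041]
```

```bash
python3 -m creep '[{"dx":0.1,"dy":0.12,"dz":0,"ax":0,"ay":0,"az":0.004,"claw":-1},{"dx":0.2,"dy":0.28,"dz":0.05,"ax":0,"ay":0,"az":0.004,"claw":-1},{"dx":0.3,"dy":0.43,"dz":0.1,"ax":0,"ay":0,"az":0.004,"claw":-1},{"dx":0.4,"dy":0.59,"dz":0.15,"ax":0,"ay":0,"az":0.004,"claw":-1},{"dx":0.5,"dy":0.74,"dz":0.2,"ax":0,"ay":0,"az":0.004,"claw":-1},{"dx":0.56,"dy":0.87,"dz":0.24,"ax":0,"ay":0,"az":0.004,"claw":-1},{"dx":0.602,"dy":0.935,"dz":0.28,"ax":0,"ay":0,"az":0.004,"claw":-1},{"dx":0.602,"dy":0.935,"dz":0.28,"ax":0,"ay":0,"az":0.004,"claw":-1},{"dx":0.602,"dy":0.935,"dz":0.28,"ax":0,"ay":0,"az":0.004,"claw":-1},{"dx":0.602,"dy":0.935,"dz":0.28,"ax":0,"ay":0,"az":0.004,"claw":-1}]'; python3 -c "
from h import *
rel([579,-297,81],-3.8)
p,d,c=grab('top'); save('pics/t1.png',cv2.resize(p[60:260,330:560],None,fx=2.5,fy=2.5))"
```

```text
time_s: 3.1
position: [581.0, -294.4, 161.9]
tool_rot: [-3.141, -0.0, -0.057]
force: [0.6, 0.3, -0.7]
finger_gap: 85.3
grasp_force: 0.0
d [-0.0073  0.011   0.3236] a [-0.     -0.0001  0.0029]
```

View pics/t1.png

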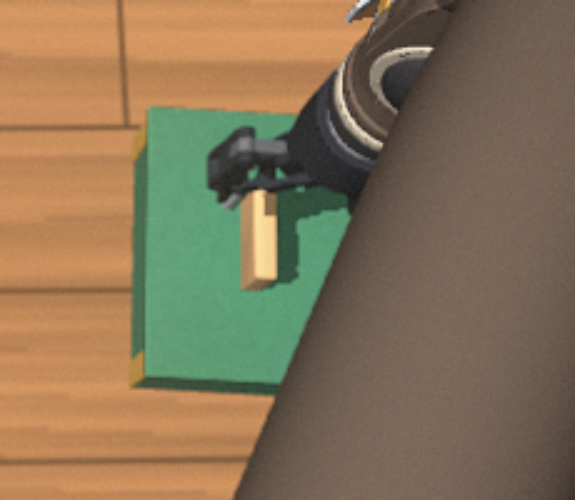

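The crop shows the gripper above the rail at crop pixel (255,240), shifted only by parallax from its height. The box edges are clear, so I descend.

```bash
python3 -m creep '[{"dx":-0.007,"dy":0.011,"dz":0.03,"ax":0,"ay":0,"az":0.003,"claw":-1},{"dx":-0.007,"dy":0.011,"dz":0.07,"ax":0,"ay":0,"az":0.003,"claw":-1},{"dx":-0.007,"dy":0.011,"dz":0.11,"ax":0,"ay":0,"az":0.003,"claw":-1},{"dx":-0.007,"dy":0.011,"dz":0.16,"ax":0,"ay":0,"az":0.003,"claw":-1},{"dx":-0.007,"dy":0.011,"dz":0.2,"ax":0,"ay":0,"az":0.003,"claw":-1},{"dx":-0.007,"dy":0.011,"dz":0.24,"ax":0,"ay":0,"az":0.003,"claw":-1},{"dx":-0.007,"dy":0.011,"dz":0.27,"ax":0,"ay":0,"az":0.003,"claw":-1},{"dx":-0.007,"dy":0.011,"dz":0.3,"ax":0,"ay":0,"az":0.003,"claw":-1},{"dx":-0.007,"dy":0.011,"dz":0.32,"ax":0,"ay":0,"az":0.003,"claw":-1},{"dx":-0.007,"dy":0.011,"dz":0.32,"ax":0,"ay":0,"az":0.003,"claw":-1}]' 
python3 -m creep '[{"dx":0,"dy":0,"dz":0,"ax":0,"ay":0,"az":0,"claw":0.3},{"dx":0,"dy":0,"dz":0,"ax":0,"ay":0,"az":0,"claw":0.6},{"dx":0,"dy":0,"dz":0,"ax":0,"ay":0,"az":0,"claw":1},{"dx":0,"dy":0,"dz":0,"ax":0,"ay":0,"az":0,"claw":1},{"dx":0,"dy":0,"dz":0,"ax":0,"ay":0,"az":0,"claw":1},{"dx":0,"dy":0,"dz":0,"ax":0,"ay":0,"az":0,"claw":1},{"dx":0,"dy":0,"dz":0,"ax":0,"ay":0,"az":0,"claw":1},{"dx":0,"dy":0,"dz":0,"ax":0,"ay":0,"az":0,"claw":1},{"dx":0,"dy":0,"dz":0,"ax":0,"ay":0,"az":0,"claw":1},{"dx":0,"dy":0,"dz":0,"ax":0,"ay":0,"az":0,"claw":1}]' 60
```

```text
time_s: 4.15
position: [579.0, -297.7, 80.4]
tool_rot: [-3.141, 0.001, -0.068]
force: [0.4, 0.1, 0.6]
finger_gap: 85.3
grasp_force: 0.0
time_s: 5.15
position: [579.5, -298.0, 81.7]
tool_rot: [3.141, -0.001, -0.068]
force: [-0.1, -0.6, 4.5]
finger_gap: 17.1
grasp_force: 59.8
```

```bash
python3 -m creep '[{"dx":0,"dy":0,"dz":-0.01,"ax":0,"ay":0,"az":0,"claw":1},{"dx":0,"dy":0,"dz":-0.03,"ax":0,"ay":0,"az":0,"claw":1},{"dx":0,"dy":0,"dz":-0.06,"ax":0,"ay":0,"az":0,"claw":1},{"dx":0,"dy":0,"dz":-0.1,"ax":0,"ay":0,"az":0,"claw":1},{"dx":0,"dy":0,"dz":-0.15,"ax":0,"ay":0,"az":0,"claw":1},{"dx":0,"dy":0,"dz":-0.2,"ax":0,"ay":0,"az":0,"claw":1},{"dx":0,"dy":0,"dz":-0.25,"ax":0,"ay":0,"az":0,"claw":1},{"dx":0,"dy":0,"dz":-0.28,"ax":0,"ay":0,"az":0,"claw":1},{"dx":0,"dy":0,"dz":-0.3,"ax":0,"ay":0,"az":0,"claw":1},{"dx":0,"dy":0,"dz":-0.3,"ax":0,"ay":0,"az":0,"claw":1}]'; python3 -c "
from h import *
rel([560,-85,157],0)"
```

```text
time_s: 6.15
position: [579.6, -298.1, 157.2]
tool_rot: [3.141, -0.001, -0.067]
force: [0.0, -0.1, -3.3]
finger_gap: 17.3
grasp_force: 58.9
d [-1.358e-01 -8.451e-01  2.000e-04] a [ 0.0002 -0.0004 -0.0215]
```

```bash
python3 -m creep '[{"dx":-0.01,"dy":-0.04,"dz":0,"ax":0,"ay":0,"az":-0.002,"claw":1},{"dx":-0.02,"dy":-0.12,"dz":0,"ax":0,"ay":0,"az":-0.004,"claw":1},{"dx":-0.04,"dy":-0.23,"dz":0,"ax":0,"ay":0,"az":-0.008,"claw":1},{"dx":-0.06,"dy":-0.36,"dz":0,"ax":0,"ay":0,"az":-0.01,"claw":1},{"dx":-0.08,"dy":-0.49,"dz":0,"ax":0,"ay":0,"az":-0.013,"claw":1},{"dx":-0.1,"dy":-0.62,"dz":0,"ax":0,"ay":0,"az":-0.016,"claw":1},{"dx":-0.12,"dy":-0.73,"dz":0,"ax":0,"ay":0,"az":-0.02,"claw":1},{"dx":-0.13,"dy":-0.81,"dz":0,"ax":0,"ay":0,"az":-0.021,"claw":1},{"dx":-0.136,"dy":-0.845,"dz":0,"ax":0,"ay":0,"az":-0.021,"claw":1},{"dx":-0.136,"dy":-0.845,"dz":0,"ax":0,"ay":0,"az":-0.021,"claw":1}]'
python3 -m creep '[{"dx":0,"dy":0,"dz":0.04,"ax":0,"ay":0,"az":0,"claw":1},{"dx":0,"dy":0,"dz":0.1,"ax":0,"ay":0,"az":0,"claw":1},{"dx":0,"dy":0,"dz":0.18,"ax":0,"ay":0,"az":0,"claw":1},{"dx":0,"dy":0,"dz":0.26,"ax":0,"ay":0,"az":0,"claw":1},{"dx":0,"dy":0,"dz":0.34,"ax":0,"ay":0,"az":0,"claw":1},{"dx":0,"dy":0,"dz":0.4,"ax":0,"ay":0,"az":0,"claw":1},{"dx":0,"dy":0,"dz":0.44,"ax":0,"ay":0,"az":0,"claw":1},{"dx":0,"dy":0,"dz":0.47,"ax":0,"ay":0,"az":0,"claw":1},{"dx":0,"dy":0,"dz":0.49,"ax":0,"ay":0,"az":0,"claw":1},{"dx":0,"dy":0,"dz":0.49,"ax":0,"ay":0,"az":0,"claw":1}]'
python3 - <<'E'
from h import *
p,d,c=grab('scene'); w=cloud(d,c); save('pics/s1.png',p)
X,Y,Z=w[...,0],w[...,1],w[...,2]; P=p.astype(int)
g=(P[...,1]>P[...,0]+20)&(P[...,1]>P[...,2]+5)&(Y>-200)&(Y<50)&(d>0); q=w[g]; print(g.sum(),q[:,:2].min(0),q[:,:2].max(0))
A=np.c_[q[:,:2]-q[:,:2].mean(0),np.ones(len(q))]; print(np.percentile(q[:,2],[5,25,50,75,95]))
E
```

```text
time_s: 7.15
position: [559.0, -83.1, 156.2]
tool_rot: [-3.141, 0.0, 0.001]
force: [0.3, 0.1, -2.9]
finger_gap: 17.1
grasp_force: 59.0
time_s: 8.15
position: [559.4, -85.1, 33.4]
tool_rot: [-3.142, 0.001, -0.002]
force: [-0.3, -0.8, -4.1]
finger_gap: 17.0
grasp_force: 59.0
4085 [ 446.33212622 -190.86249477] [675.46078699   2.69108958]
[19.84687033 21.39025724 22.42893708 23.45663669 24.90383349]
```

View pics/s1.png

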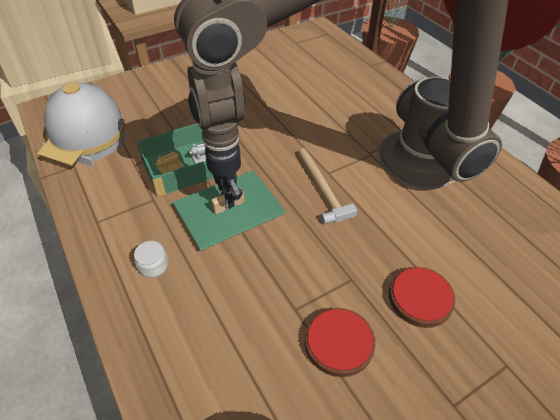

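The lid hangs level over the bare table at (230,210), about 9 mm up. The open box at (180,155) shows brass at (168,162), the far half, and steel at (200,152), the near half. I lower the rest of the way.

```bash
python3 -m creep '[{"dx":0,"dy":0,"dz":0.008,"ax":0,"ay":0,"az":0,"claw":1},{"dx":0,"dy":0,"dz":0.016,"ax":0,"ay":0,"az":0,"claw":1},{"dx":0,"dy":0,"dz":0.022,"ax":0,"ay":0,"az":0,"claw":1},{"dx":0,"dy":0,"dz":0.027,"ax":0,"ay":0,"az":0,"claw":1},{"dx":0,"dy":0,"dz":0.031,"ax":0,"ay":0,"az":0,"claw":1},{"dx":0,"dy":0,"dz":0.034,"ax":0,"ay":0,"az":0,"claw":1},{"dx":0,"dy":0,"dz":0.036,"ax":0,"ay":0,"az":0,"claw":1},{"dx":0,"dy":0,"dz":0.038,"ax":0,"ay":0,"az":0,"claw":1},{"dx":0,"dy":0,"dz":0.038,"ax":0,"ay":0,"az":0,"claw":1},{"dx":0,"dy":0,"dz":0.038,"ax":0,"ay":0,"az":0,"claw":1}]'
```

```text
time_s: 9.2
position: [559.6, -84.8, 24.3]
tool_rot: [-3.142, -0.0, -0.002]
force: [-0.6, 0.3, -3.8]
finger_gap: 17.4
grasp_force: 59.0
```

Still carrying the weight; less than 1 mm remains.

```bash
python3 -m creep '[{"dx":0,"dy":0,"dz":0.001,"ax":0,"ay":0,"az":0,"claw":1},{"dx":0,"dy":0,"dz":0.002,"ax":0,"ay":0,"az":0,"claw":1},{"dx":0,"dy":0,"dz":0.003,"ax":0,"ay":0,"az":0,"claw":1},{"dx":0,"dy":0,"dz":0.004,"ax":0,"ay":0,"az":0,"claw":1},{"dx":0,"dy":0,"dz":0.005,"ax":0,"ay":0,"az":0,"claw":1},{"dx":0,"dy":0,"dz":0.005,"ax":0,"ay":0,"az":0,"claw":1},{"dx":0,"dy":0,"dz":0.005,"ax":0,"ay":0,"az":0,"claw":1},{"dx":0,"dy":0,"dz":0.005,"ax":0,"ay":0,"az":0,"claw":1},{"dx":0,"dy":0,"dz":0.005,"ax":0,"ay":0,"az":0,"claw":1},{"dx":0,"dy":0,"dz":0.005,"ax":0,"ay":0,"az":0,"claw":1}]'
```

```text
time_s: 10.2
position: [559.7, -84.8, 23.7]
tool_rot: [3.142, -0.001, -0.001]
force: [-3.8, 1.0, 5.9]
finger_gap: 17.3
grasp_force: 60.0
```

Contact (force now +5.9 N). I release and rise.

```bash
python3 -m creep '[{"dx":0,"dy":0,"dz":0,"ax":0,"ay":0,"az":0,"claw":0.4},{"dx":0,"dy":0,"dz":0,"ax":0,"ay":0,"az":0,"claw":0},{"dx":0,"dy":0,"dz":0,"ax":0,"ay":0,"az":0,"claw":-0.4},{"dx":0,"dy":0,"dz":0,"ax":0,"ay":0,"az":0,"claw":-0.4},{"dx":0,"dy":0,"dz":0,"ax":0,"ay":0,"az":0,"claw":-0.4},{"dx":0,"dy":0,"dz":-0.03,"ax":0,"ay":0,"az":0,"claw":-0.4},{"dx":0,"dy":0,"dz":-0.1,"ax":0,"ay":0,"az":0,"claw":-0.4},{"dx":0,"dy":0,"dz":-0.2,"ax":0,"ay":0,"az":0,"claw":-0.4},{"dx":0,"dy":0,"dz":-0.32,"ax":0,"ay":0,"az":0,"claw":-0.4},{"dx":0,"dy":0,"dz":-0.45,"ax":0,"ay":0,"az":0,"claw":-0.4}]'
python3 -m creep '[{"dx":0,"dy":-0.1,"dz":-0.1,"ax":0,"ay":0,"az":0,"claw":-0.4},{"dx":0,"dy":-0.25,"dz":-0.2,"ax":0,"ay":0,"az":0,"claw":-0.4},{"dx":0,"dy":-0.4,"dz":-0.25,"ax":0,"ay":0,"az":0,"claw":-0.4},{"dx":0,"dy":-0.5,"dz":-0.25,"ax":0,"ay":0,"az":0,"claw":-0.4},{"dx":0,"dy":-0.5,"dz":-0.25,"ax":0,"ay":0,"az":0,"claw":-0.4},{"dx":0,"dy":-0.5,"dz":-0.25,"ax":0,"ay":0,"az":0,"claw":-0.4},{"dx":0,"dy":-0.5,"dz":-0.25,"ax":0,"ay":0,"az":0,"claw":-0.4},{"dx":0,"dy":-0.5,"dz":-0.25,"ax":0,"ay":0,"az":0,"claw":-0.4},{"dx":0,"dy":-0.5,"dz":-0.25,"ax":0,"ay":0,"az":0,"claw":-0.4},{"dx":0,"dy":-0.5,"dz":-0.25,"ax":0,"ay":0,"az":0,"claw":-0.4}]'
python3 - <<'E'
from h import *
print(telemetry.sense()['joint_positions'])
ims=[]
for n in('top','scene'):
    p,d,c=grab(n); w=cloud(d,c); np.savez(n+'2.npz',p=p,w=w,d=d)
    X,Y,Z=w[...,0],w[...,1],w[...,2]; P=p.astype(int)
    g=(P[...,1]>P[...,0]+20)&(P[...,1]>P[...,2]+5)&(d>0)&(Y>-180)&(Y<20); print(n,'lid z',np.percentile(w[g][:,2],[5,50,95]))
    ims.append(cv2.resize(p[90:230,370:490] if n=='top' else p[110:200,130:250],(400,466 if n=='top' else 300),interpolation=cv2.INTER_CUBIC))
save('pics/box.png',np.hstack([np.pad(i,((0,466-i.shape[0]),(0,0),(0,0))) for i in ims]))
E
```

```text
time_s: 11.2
position: [559.2, -84.8, 136.8]
tool_rot: [-3.142, 0.001, -0.002]
force: [0.3, -0.4, -0.3]
finger_gap: 59.7
grasp_force: 0.0
time_s: 12.2
position: [560.3, 20.0, 197.8]
tool_rot: [-3.126, 0.001, 0.029]
force: [0.6, 0.0, -0.9]
finger_gap: 59.7
grasp_force: 0.0
[ 0.02761758  0.19545314 -0.03019321  1.34581036  0.01523767  3.14064112]
top lid z [ 1.52474229 13.52336038 17.20890901]
scene lid z [10.17326754 12.7908172  15.40888341]
```

View pics/box.png

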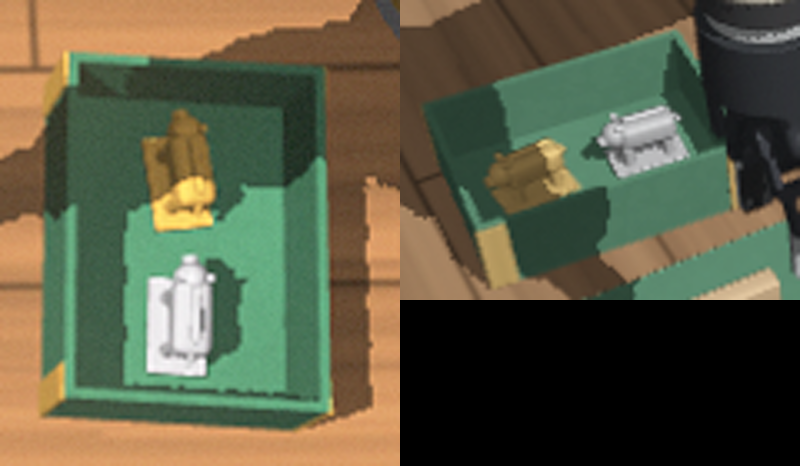

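Top crop: the brass boar is in the far half, around crop (182,170), tilted slightly. The steel boar is in the near half at (185,320), and both snouts point away from the robot. The lid lies flat on the table (panel at about 13.5, expected 14). Next I fit the brass pose from depth.

Run:
```python
from h import *
for n in('top','scene'):
    f=np.load(n+'2.npz'); w=f['w']; P=f['p'].astype(int); X,Y,Z=w[...,0],w[...,1],w[...,2]
    e=np.radians(-3.8); u=(X-579)*np.cos(e)+(Y+297)*np.sin(e); v=-(X-579)*np.sin(e)+(Y+297)*np.cos(e)
    inb=(abs(u)<96)&(abs(v)<64)&(f['d']>0)
    for nm,s in(('far',u>0),('near',u<0)):
        for lo,hi in((38,56),(9,16)):
            q=w[inb&s&(Z>lo)&(Z<hi)]
            if len(q)<15: print(n,nm,lo,len(q)); continue
            r=cv2.minAreaRect(q[:,:2].astype(np.float32)); m=q.mean(0); d=np.linalg.svd(q[:,:2]-m[:2],full_matrices=0)[2][0]
            print(n,nm,lo,len(q),'mean',m.round(1),'zmax',q[:,2].max().round(1),'ang',np.degrees(np.arctan(d[1]/d[0])).round(1),'rect',np.round(r[0],1),np.round(r[1],1),round(r[2],1))
```

```text
top far 38 358 mean [ 626.6 -303.1   46.9] zmax 55.7 ang 4.1 rect [ 629.5 -304.1] [69.7 27.9] 5.3
top far 9 355 mean [ 620.7 -298.5   10.7] zmax 15.3 ang 79.6 rect [ 626.3 -301.8] [122.1  95.5] 85.0
top near 38 345 mean [ 531.2 -296.7   47.3] zmax 55.9 ang -6.0 rect [ 532.4 -298.2] [25.1 67.3] 85.7
top near 9 339 mean [ 527.7 -292.3   10.9] zmax 15.9 ang 80.1 rect [ 532.8 -296.9] [122.7  89.8] 87.1
scene far 38 166 mean [ 633.5 -298.5   45.8] zmax 54.4 ang 6.3 rect [ 633.1 -300.2] [65.9 23.9] 11.3
scene far 9 119 mean [ 631.  -299.    10.8] zmax 15.6 ang -16.4 rect [ 644.1 -310.6] [52.2 98.4] 49.8
scene near 38 157 mean [ 538.5 -293.2   45.9] zmax 55.5 ang -7.7 rect [ 538.  -296.9] [25.7 65.3] 83.1
scene near 9 110 mean [ 535.8 -292.3   10.9] zmax 14.6 ang -9.5 rect [ 529.6 -316.6] [80.2 65. ] 82.3
```

```bash
python3 -c "
from h import *
rel([627,-302,140],6)"
```

```text
d [0.2292 1.2996 0.2119] a [-0.0049 -0.0001 -0.0241]
```

```bash
python3 -m creep '[{"dx":0,"dy":0.05,"dz":0,"ax":-0.005,"ay":0,"az":0,"claw":-0.4},{"dx":0.03,"dy":0.18,"dz":0,"ax":-0.005,"ay":0,"az":0,"claw":-0.4},{"dx":0.06,"dy":0.34,"dz":0,"ax":-0.005,"ay":0,"az":0,"claw":-0.4},{"dx":0.1,"dy":0.5,"dz":0,"ax":-0.005,"ay":0,"az":-0.01,"claw":-0.4},{"dx":0.13,"dy":0.67,"dz":0,"ax":-0.005,"ay":0,"az":-0.02,"claw":-0.4},{"dx":0.16,"dy":0.83,"dz":0,"ax":-0.005,"ay":0,"az":-0.024,"claw":-0.4},{"dx":0.2,"dy":0.95,"dz":0,"ax":-0.005,"ay":0,"az":-0.024,"claw":-0.4},{"dx":0.2,"dy":1,"dz":0,"ax":-0.005,"ay":0,"az":-0.024,"claw":-0.4},{"dx":0.2,"dy":1,"dz":0,"ax":-0.005,"ay":0,"az":-0.024,"claw":-0.4},{"dx":0.2,"dy":1,"dz":0,"ax":-0.005,"ay":0,"az":-0.024,"claw":-0.4}]'; python3 -c "
from h import *
rel([627,-302,100],6)"
```

```text
time_s: 13.3
position: [617.3, -227.3, 194.2]
tool_rot: [-3.142, 0.0, 0.105]
force: [-0.5, 0.8, 0.0]
finger_gap: 59.4
grasp_force: 0.0
d [0.0074 0.3012 0.3768] a [-0.      0.      0.0001]
```

```bash
python3 -m creep '[{"dx":0.002,"dy":0.06,"dz":0.04,"ax":0,"ay":0,"az":0,"claw":-0.4},{"dx":0.004,"dy":0.14,"dz":0.08,"ax":0,"ay":0,"az":0,"claw":-0.4},{"dx":0.007,"dy":0.22,"dz":0.14,"ax":0,"ay":0,"az":0,"claw":-0.4},{"dx":0.007,"dy":0.28,"dz":0.2,"ax":0,"ay":0,"az":0,"claw":-0.4},{"dx":0.007,"dy":0.3,"dz":0.26,"ax":0,"ay":0,"az":0,"claw":-0.4},{"dx":0.007,"dy":0.3,"dz":0.32,"ax":0,"ay":0,"az":0,"claw":-0.4},{"dx":0.007,"dy":0.3,"dz":0.36,"ax":0,"ay":0,"az":0,"claw":-0.4},{"dx":0.007,"dy":0.3,"dz":0.377,"ax":0,"ay":0,"az":0,"claw":-0.4},{"dx":0.007,"dy":0.3,"dz":0.377,"ax":0,"ay":0,"az":0,"claw":-0.4},{"dx":0.007,"dy":0.3,"dz":0.377,"ax":0,"ay":0,"az":0,"claw":-0.4}]'; python3 -c "
from h import *
rel([627,-302,19],6)
p,d,c=grab('scene'); save('pics/s3.png',cv2.resize(p[90:230,110:280],None,fx=3.5,fy=3.5,interpolation=2))"
```

```text
time_s: 14.3
position: [627.7, -302.2, 100.6]
tool_rot: [3.141, -0.001, 0.105]
force: [0.5, 0.7, 0.2]
finger_gap: 60.0
grasp_force: 0.0
d [-0.0029 -0.0012  0.3265] a [ 0.0003 -0.0003  0.0002]
```

View pics/s3.png

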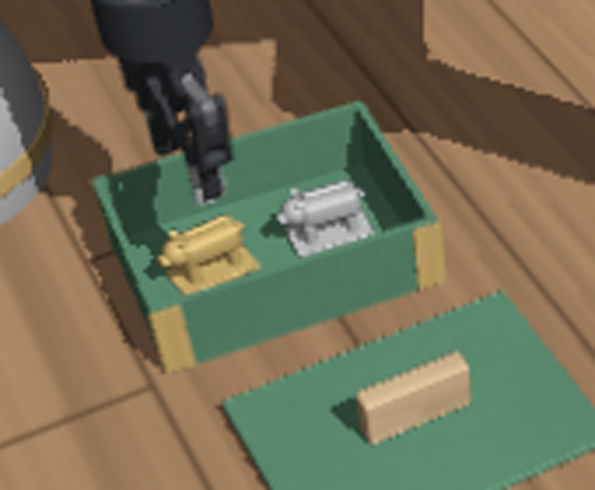

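The crop shows the brass boar at (207,250), snout toward the far end, steel at (325,210), and the fingers poised above with clearance. I descend and grip gently.

```bash
python3 -m creep '[{"dx":-0.003,"dy":0,"dz":0.03,"ax":0,"ay":0,"az":0,"claw":-0.4},{"dx":-0.003,"dy":0,"dz":0.07,"ax":0,"ay":0,"az":0,"claw":-0.4},{"dx":-0.003,"dy":0,"dz":0.12,"ax":0,"ay":0,"az":0,"claw":-0.4},{"dx":-0.003,"dy":0,"dz":0.16,"ax":0,"ay":0,"az":0,"claw":-0.4},{"dx":-0.003,"dy":0,"dz":0.21,"ax":0,"ay":0,"az":0,"claw":-0.4},{"dx":-0.003,"dy":0,"dz":0.25,"ax":0,"ay":0,"az":0,"claw":-0.4},{"dx":-0.003,"dy":0,"dz":0.28,"ax":0,"ay":0,"az":0,"claw":-0.4},{"dx":-0.003,"dy":0,"dz":0.305,"ax":0,"ay":0,"az":0,"claw":-0.4},{"dx":-0.003,"dy":0,"dz":0.32,"ax":0,"ay":0,"az":0,"claw":-0.4},{"dx":-0.003,"dy":0,"dz":0.325,"ax":0,"ay":0,"az":0,"claw":-0.4}]'
python3 -m creep '[{"dx":0,"dy":0,"dz":0,"ax":0,"ay":0,"az":0,"claw":-0.1},{"dx":0,"dy":0,"dz":0,"ax":0,"ay":0,"az":0,"claw":0.1},{"dx":0,"dy":0,"dz":0,"ax":0,"ay":0,"az":0,"claw":0.2},{"dx":0,"dy":0,"dz":0,"ax":0,"ay":0,"az":0,"claw":0.3},{"dx":0,"dy":0,"dz":0,"ax":0,"ay":0,"az":0,"claw":0.4},{"dx":0,"dy":0,"dz":0,"ax":0,"ay":0,"az":0,"claw":0.6},{"dx":0,"dy":0,"dz":0,"ax":0,"ay":0,"az":0,"claw":1},{"dx":0,"dy":0,"dz":0,"ax":0,"ay":0,"az":0,"claw":1},{"dx":0,"dy":0,"dz":0,"ax":0,"ay":0,"az":0,"claw":1},{"dx":0,"dy":0,"dz":0,"ax":0,"ay":0,"az":0,"claw":1}]' 40
```

```text
time_s: 15.35
position: [626.6, -302.4, 18.4]
tool_rot: [3.141, -0.0, 0.105]
force: [-0.5, -0.2, 1.0]
finger_gap: 59.8
grasp_force: 0.0
time_s: 16.35
position: [627.0, -302.8, 19.3]
tool_rot: [3.14, -0.001, 0.105]
force: [0.3, -2.3, 4.7]
finger_gap: 23.4
grasp_force: 40.4
```

```bash
python3 -m creep '[{"dx":0,"dy":0,"dz":-0.01,"ax":0,"ay":0,"az":0,"claw":1},{"dx":0,"dy":0,"dz":-0.04,"ax":0,"ay":0,"az":0,"claw":1},{"dx":0,"dy":0,"dz":-0.1,"ax":0,"ay":0,"az":0,"claw":1},{"dx":0,"dy":0,"dz":-0.18,"ax":0,"ay":0,"az":0,"claw":1},{"dx":0,"dy":0,"dz":-0.27,"ax":0,"ay":0,"az":0,"claw":1},{"dx":0,"dy":0,"dz":-0.36,"ax":0,"ay":0,"az":0,"claw":1},{"dx":0,"dy":0,"dz":-0.44,"ax":0,"ay":0,"az":0,"claw":1},{"dx":0,"dy":0,"dz":-0.5,"ax":0,"ay":0,"az":0,"claw":1},{"dx":0,"dy":0,"dz":-0.53,"ax":0,"ay":0,"az":0,"claw":1},{"dx":0,"dy":0,"dz":-0.53,"ax":0,"ay":0,"az":0,"claw":1}]'; python3 -c "
from h import *
rel([527,335,150],60)"
```

```text
time_s: 17.35
position: [627.1, -302.5, 153.1]
tool_rot: [3.14, -0.002, 0.105]
force: [0.2, -0.4, -0.8]
finger_gap: 23.2
grasp_force: 39.6
d [-0.1311 -2.5781  0.0078] a [ 0.0008 -0.0005 -0.2999]
```

```bash
python3 -m creep '[{"dx":0,"dy":-0.04,"dz":0,"ax":0,"ay":0,"az":-0.01,"claw":1},{"dx":-0.01,"dy":-0.12,"dz":0,"ax":0,"ay":0,"az":-0.03,"claw":1},{"dx":-0.02,"dy":-0.23,"dz":0,"ax":0,"ay":0,"az":-0.05,"claw":1},{"dx":-0.03,"dy":-0.35,"dz":0,"ax":0,"ay":0,"az":-0.08,"claw":1},{"dx":-0.03,"dy":-0.48,"dz":0,"ax":0,"ay":0,"az":-0.1,"claw":1},{"dx":-0.04,"dy":-0.61,"dz":0,"ax":0,"ay":0,"az":-0.13,"claw":1},{"dx":-0.05,"dy":-0.74,"dz":0,"ax":0,"ay":0,"az":-0.15,"claw":1},{"dx":-0.05,"dy":-0.86,"dz":0,"ax":0,"ay":0,"az":-0.17,"claw":1},{"dx":-0.05,"dy":-0.95,"dz":0,"ax":0,"ay":0,"az":-0.18,"claw":1},{"dx":-0.05,"dy":-1,"dz":0,"ax":0,"ay":0,"az":-0.18,"claw":1}]'; python3 -c "
from h import *
rel([527,335,150],60)"
```

```text
time_s: 18.35
position: [586.7, -52.7, 150.1]
tool_rot: [-3.14, 0.001, 0.674]
force: [0.3, 0.2, -0.8]
finger_gap: 23.3
grasp_force: 39.6
d [ 7.807e-01 -1.361e+00  1.300e-03] a [-0.0005  0.0003 -0.1189]
```

```bash
python3 -m creep '[{"dx":0.02,"dy":-0.04,"dz":0,"ax":0,"ay":0,"az":-0.01,"claw":1},{"dx":0.07,"dy":-0.12,"dz":0,"ax":0,"ay":0,"az":-0.03,"claw":1},{"dx":0.14,"dy":-0.24,"dz":0,"ax":0,"ay":0,"az":-0.05,"claw":1},{"dx":0.21,"dy":-0.37,"dz":0,"ax":0,"ay":0,"az":-0.07,"claw":1},{"dx":0.29,"dy":-0.5,"dz":0,"ax":0,"ay":0,"az":-0.09,"claw":1},{"dx":0.36,"dy":-0.63,"dz":0,"ax":0,"ay":0,"az":-0.11,"claw":1},{"dx":0.43,"dy":-0.75,"dz":0,"ax":0,"ay":0,"az":-0.119,"claw":1},{"dx":0.5,"dy":-0.87,"dz":0,"ax":0,"ay":0,"az":-0.119,"claw":1},{"dx":0.54,"dy":-0.95,"dz":0,"ax":0,"ay":0,"az":-0.119,"claw":1},{"dx":0.57,"dy":-1,"dz":0,"ax":0,"ay":0,"az":-0.119,"claw":1}]'; python3 -c "
from h import *
rel([527,335,90],60)"
```

```text
time_s: 19.35
position: [543.8, 230.6, 150.5]
tool_rot: [3.142, 0.001, 1.046]
force: [0.3, -0.9, -0.7]
finger_gap: 23.4
grasp_force: 39.6
d [ 0.3279 -0.2672  0.2419] a [ 0.      0.0002 -0.0004]
```

```bash
python3 -m creep '[{"dx":0.04,"dy":-0.03,"dz":0,"ax":0,"ay":0,"az":0,"claw":1},{"dx":0.1,"dy":-0.08,"dz":0.02,"ax":0,"ay":0,"az":0,"claw":1},{"dx":0.17,"dy":-0.14,"dz":0.05,"ax":0,"ay":0,"az":0,"claw":1},{"dx":0.24,"dy":-0.2,"dz":0.09,"ax":0,"ay":0,"az":0,"claw":1},{"dx":0.29,"dy":-0.24,"dz":0.14,"ax":0,"ay":0,"az":0,"claw":1},{"dx":0.32,"dy":-0.26,"dz":0.18,"ax":0,"ay":0,"az":0,"claw":1},{"dx":0.328,"dy":-0.267,"dz":0.21,"ax":0,"ay":0,"az":0,"claw":1},{"dx":0.328,"dy":-0.267,"dz":0.23,"ax":0,"ay":0,"az":0,"claw":1},{"dx":0.328,"dy":-0.267,"dz":0.242,"ax":0,"ay":0,"az":0,"claw":1},{"dx":0.328,"dy":-0.267,"dz":0.242,"ax":0,"ay":0,"az":0,"claw":1}]'
python3 - <<'E'
from h import *
s=telemetry.sense(); t=np.array(s['position']); yaw=s['tool_rot'][2]; a=np.array([np.cos(yaw),np.sin(yaw)])
for n in('top','scene'):
    p,d,c=grab(n); w=cloud(d,c); P=p.astype(int); r=w-t; z=r[...,2]
    m=(d>0)&(np.hypot(r[...,0],r[...,1])<60)&(P[...,0]>P[...,2]*1.5)&(P[...,1]>P[...,2]*1.25)&(abs(z-5)<45)
    for lo,hi in((-18,-3),(-3,35)):
        q=r[m&(z>lo)&(z<hi)]
        if len(q)<10: print(n,lo,len(q)); continue
        al=q[:,:2]@a; ac=q[:,:2]@np.array([-a[1],a[0]]); print(n,lo,len(q),'along',al.min().round(1),al.max().round(1),'across',ac.min().round(1),ac.max().round(1),'z',q[:,2].min().round(1),q[:,2].max().round(1))
    if n=='scene': save('pics/s4.png',cv2.resize(p[250:400,260:480],None,fx=3,fy=3,interpolation=2))
E
```

```text
time_s: 20.35
position: [527.9, 333.0, 90.3]
tool_rot: [3.141, 0.001, 1.043]
force: [0.1, 0.0, -1.4]
finger_gap: 23.4
grasp_force: 39.6
top -18 128 along -32.7 -7.1 across -17.6 18.3 z -14.8 -3.9
top -3 168 along -31.9 2.8 across -24.3 11.3 z -3.0 34.6
scene -18 150 along 5.9 33.4 across -19.2 16.5 z -14.5 -3.6
scene -3 310 along -12.2 40.8 across -12.9 10.0 z -2.9 34.9
```

View pics/s4.png

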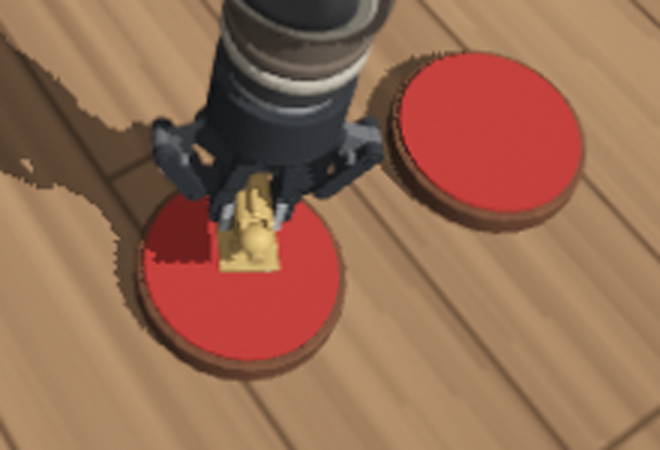

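The boar hangs upright, base plate centred on the TCP (crop (250,250)), above the far stand. I correct by about 2 mm and lower.

```bash
python3 -m creep '[{"dx":0.005,"dy":-0.007,"dz":0.02,"ax":0,"ay":0,"az":0,"claw":1},{"dx":0.005,"dy":-0.007,"dz":0.05,"ax":0,"ay":0,"az":0,"claw":1},{"dx":0.005,"dy":-0.007,"dz":0.08,"ax":0,"ay":0,"az":0,"claw":1},{"dx":0.005,"dy":-0.007,"dz":0.11,"ax":0,"ay":0,"az":0,"claw":1},{"dx":0.005,"dy":-0.007,"dz":0.14,"ax":0,"ay":0,"az":0,"claw":1},{"dx":0.005,"dy":-0.007,"dz":0.16,"ax":0,"ay":0,"az":0,"claw":1},{"dx":0.005,"dy":-0.007,"dz":0.18,"ax":0,"ay":0,"az":0,"claw":1},{"dx":0.005,"dy":-0.007,"dz":0.192,"ax":0,"ay":0,"az":0,"claw":1},{"dx":0.005,"dy":-0.007,"dz":0.196,"ax":0,"ay":0,"az":0,"claw":1},{"dx":0.005,"dy":-0.007,"dz":0.196,"ax":0,"ay":0,"az":0,"claw":1}]'
python3 -m creep '[{"dx":0,"dy":0,"dz":0.001,"ax":0,"ay":0,"az":0,"claw":1},{"dx":0,"dy":0,"dz":0.002,"ax":0,"ay":0,"az":0,"claw":1},{"dx":0,"dy":0,"dz":0.003,"ax":0,"ay":0,"az":0,"claw":1},{"dx":0,"dy":0,"dz":0.004,"ax":0,"ay":0,"az":0,"claw":1},{"dx":0,"dy":0,"dz":0.005,"ax":0,"ay":0,"az":0,"claw":1},{"dx":0,"dy":0,"dz":0.006,"ax":0,"ay":0,"az":0,"claw":1},{"dx":0,"dy":0,"dz":0.007,"ax":0,"ay":0,"az":0,"claw":1},{"dx":0,"dy":0,"dz":0.008,"ax":0,"ay":0,"az":0,"claw":1},{"dx":0,"dy":0,"dz":0.008,"ax":0,"ay":0,"az":0,"claw":1},{"dx":0,"dy":0,"dz":0.008,"ax":0,"ay":0,"az":0,"claw":1}]'
```

```text
time_s: 21.45
position: [527.0, 335.8, 41.5]
tool_rot: [3.141, 0.0, 1.044]
force: [0.3, 0.1, -1.8]
finger_gap: 23.7
grasp_force: 39.6
time_s: 22.45
position: [527.0, 335.8, 39.5]
tool_rot: [3.141, 0.0, 1.044]
force: [-0.3, -0.2, -2.1]
finger_gap: 23.5
grasp_force: 39.6
```

```bash
python3 -m creep '[{"dx":0,"dy":0,"dz":0.001,"ax":0,"ay":0,"az":0,"claw":1},{"dx":0,"dy":0,"dz":0.002,"ax":0,"ay":0,"az":0,"claw":1},{"dx":0,"dy":0,"dz":0.003,"ax":0,"ay":0,"az":0,"claw":1},{"dx":0,"dy":0,"dz":0.004,"ax":0,"ay":0,"az":0,"claw":1},{"dx":0,"dy":0,"dz":0.005,"ax":0,"ay":0,"az":0,"claw":1},{"dx":0,"dy":0,"dz":0.005,"ax":0,"ay":0,"az":0,"claw":1},{"dx":0,"dy":0,"dz":0.005,"ax":0,"ay":0,"az":0,"claw":1},{"dx":0,"dy":0,"dz":0.005,"ax":0,"ay":0,"az":0,"claw":1},{"dx":0,"dy":0,"dz":0.005,"ax":0,"ay":0,"az":0,"claw":1},{"dx":0,"dy":0,"dz":0.005,"ax":0,"ay":0,"az":0,"claw":1}]'
```

```text
time_s: 23.45
position: [527.0, 335.8, 38.3]
tool_rot: [3.141, 0.0, 1.044]
force: [-0.7, -0.5, -0.7]
finger_gap: 23.4
grasp_force: 39.8
```

```bash
python3 -m creep '[{"dx":0,"dy":0,"dz":0.001,"ax":0,"ay":0,"az":0,"claw":1},{"dx":0,"dy":0,"dz":0.001,"ax":0,"ay":0,"az":0,"claw":1},{"dx":0,"dy":0,"dz":0.002,"ax":0,"ay":0,"az":0,"claw":1},{"dx":0,"dy":0,"dz":0.002,"ax":0,"ay":0,"az":0,"claw":1},{"dx":0,"dy":0,"dz":0.003,"ax":0,"ay":0,"az":0,"claw":1},{"dx":0,"dy":0,"dz":0.003,"ax":0,"ay":0,"az":0,"claw":1},{"dx":0,"dy":0,"dz":0.003,"ax":0,"ay":0,"az":0,"claw":1},{"dx":0,"dy":0,"dz":0.003,"ax":0,"ay":0,"az":0,"claw":1},{"dx":0,"dy":0,"dz":0.003,"ax":0,"ay":0,"az":0,"claw":1},{"dx":0,"dy":0,"dz":0.003,"ax":0,"ay":0,"az":0,"claw":1}]'
```

```text
time_s: 24.45
position: [527.0, 335.8, 38.3]
tool_rot: [3.141, -0.0, 1.044]
force: [-2.8, -2.4, 6.6]
finger_gap: 23.3
grasp_force: 40.8
```

Firm contact. I release gently, then rise and retreat.

```bash
python3 -m creep '[{"dx":0,"dy":0,"dz":0,"ax":0,"ay":0,"az":0,"claw":0.4},{"dx":0,"dy":0,"dz":0,"ax":0,"ay":0,"az":0,"claw":0.3},{"dx":0,"dy":0,"dz":0,"ax":0,"ay":0,"az":0,"claw":0.2},{"dx":0,"dy":0,"dz":0,"ax":0,"ay":0,"az":0,"claw":0},{"dx":0,"dy":0,"dz":0,"ax":0,"ay":0,"az":0,"claw":-0.2},{"dx":0,"dy":0,"dz":0,"ax":0,"ay":0,"az":0,"claw":-0.4},{"dx":0,"dy":0,"dz":0,"ax":0,"ay":0,"az":0,"claw":-0.4},{"dx":0,"dy":0,"dz":0,"ax":0,"ay":0,"az":0,"claw":-0.4},{"dx":0,"dy":0,"dz":-0.02,"ax":0,"ay":0,"az":0,"claw":-0.4},{"dx":0,"dy":0,"dz":-0.05,"ax":0,"ay":0,"az":0,"claw":-0.4}]'
python3 -m creep '[{"dx":0,"dy":0,"dz":-0.05,"ax":0,"ay":0,"az":0,"claw":-0.4},{"dx":0,"dy":0,"dz":-0.13,"ax":0,"ay":0,"az":0,"claw":-0.4},{"dx":0,"dy":0,"dz":-0.22,"ax":0,"ay":0,"az":0,"claw":-0.4},{"dx":0,"dy":0,"dz":-0.32,"ax":0,"ay":0,"az":0,"claw":-0.4},{"dx":-0.1,"dy":0,"dz":-0.45,"ax":0,"ay":0,"az":0,"claw":-0.4},{"dx":-0.25,"dy":0,"dz":-0.5,"ax":0,"ay":0,"az":0,"claw":-0.4},{"dx":-0.4,"dy":0,"dz":-0.55,"ax":0,"ay":0,"az":0,"claw":-0.4},{"dx":-0.5,"dy":0,"dz":-0.55,"ax":0,"ay":0,"az":0,"claw":-0.4},{"dx":-0.55,"dy":0,"dz":-0.55,"ax":0,"ay":0,"az":0,"claw":-0.4},{"dx":-0.55,"dy":0,"dz":-0.55,"ax":0,"ay":0,"az":0,"claw":-0.4}]'
python3 - <<'E'
from h import *
p,d,c=grab('scene'); w=cloud(d,c); P=p.astype(int); save('pics/end.png',p)
X,Y,Z=w[...,0],w[...,1],w[...,2]
m=(np.hypot(X-527,Y-335)<68)&(Z>28)&(Z<80)&(d>0); q=w[m]; print(m.sum(),q.min(0),q.max(0))
pl=q[(q[:,2]<33)]; print('plate',cv2.minAreaRect(q[:,:2].astype(np.float32)))
E
```

```text
time_s: 25.45
position: [526.7, 335.6, 50.1]
tool_rot: [3.141, 0.001, 1.044]
force: [-0.4, -0.2, 0.2]
finger_gap: 59.7
grasp_force: 0.0
time_s: 26.45
position: [457.5, 216.2, 188.6]
tool_rot: [3.14, -0.001, 1.043]
force: [-0.3, 0.1, 0.2]
finger_gap: 60.0
grasp_force: 0.0
571 [474.48072236 280.48074129  28.0021281 ] [587.63016266 386.60740121  73.51865181]
plate ((526.9971313476562, 339.73162841796875), (106.93113708496094, 109.15580749511719), 68.75650787353516)
```

View pics/end.png

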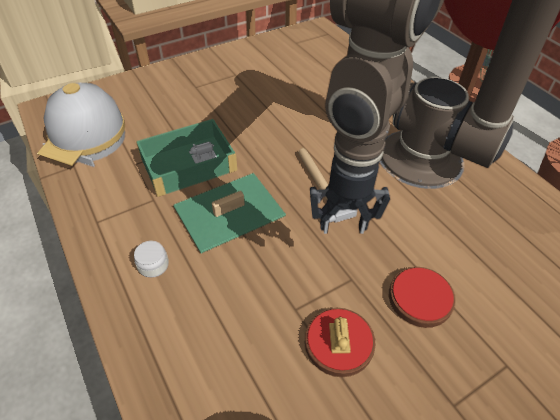

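The final view shows the brass boar upright in the middle of the far stand (340,337), the lid flat with its handle up at (230,210), the steel boar standing in the box at (203,152), and the arm clear of everything.

```bash
python3 -c "
from bench import arm
print(arm.hand_in())"
```

```text
the job is handed in; nothing more can be done
None
```

The job is done and handed in at about 26.5 s: the lid lies flat on the bare table beside the box, handle up, the brass boar stands in the middle of the far red stand, and the steel boar is still in the box; the last joint touched its range limit once (3.1406 rad), during an empty move.

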